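Line up the model fuel depot's tanks by height

ROBOT

A 7-joint arm with a two-finger parallel gripper is mounted at the origin on the work surface. World frame = base frame: x ahead of the robot, y to its left, z up, the work surface at z = 0. Lengths are in m, angles in rad, forces in N, time in s.
With the tool pointing down it reaches from about 0.4 to 0.85 m from the base axis. Payload 10.4 kg.
Tool frame: the origin (TCP) lies between the finger pads; the fingertips stand 11 mm ahead of it and the grasp point (between the pads) lies 8 mm behind it (tip_reach is the distance from the TCP to the fingertips, in m); z points along the fingers, y is the line along which they close (so a half turn about z gives the same grasp; the last joint's range is limited). The gripper opens to 85 mm and grips with 20 to 120 N. Pads are 22 mm wide; open, the fingers measure 114 mm over their backs; the gripper's body (76 mm by 85 mm) begins 54 mm behind the grasp point. The pads swing forward as they close: fully open they stand 13 mm farther back than shut.
Start: joints at [-1.323, 0.332, -0.065, 1.46, 0.022, 1.35, -0.088], TCP at [0.167, 0.602, 0.242] pointing down, gripper open.
Joint ranges: [-2.6, 2.6], [-0.5, 2.12], [-1.47, 1.34], [0.16, 2.42], [-1.27, 4.41], [0.06, 2.06], [-2.6, 2.6]. Speed limits (rad/s): [2.22, 2.22, 2.79, 2.79, 3.14, 3.14, 3.14].

INTERFACE

Orientations are given as a unit quaternion [x, y, z, w].
In Python, from workcell import * gives the robot as it stands.
- The arm moves only by the shell command python3 -m inch 'ROWS' [OPENING] [FORCE]. ROWS is JSON, a list of rows, each an object with "slide": the shift along the world's x, y, z in m, a list of three; "yaw": the turn about the world's z in rad. A call has 1 to 20 rows; each row is the pose to reach, as a shift and turn from the pose commanded when the call began; what a row does not reach only later rows make up. A row lasts 1/12 s, in which the tool goes at most 41.7 mm and 7.16 degrees, less where a joint would pass 70% of its speed; a pose out of reach is approached as far as the arm can. A call with a gripper value outside its range is refused whole. OPENING is the closure in counts, from 0 (fully open) to 255 (shut), set as the call begins (- or left out, the last holds). The fingers move at their own pace and stop on an object; FORCE is the grip in N (left out, the last holds). Time passes only in rows, so rows that repeat a pose let the fingers close. It gives the time, the measured TCP pose, the force, the opening and the grip force at its end, in the units of the state.
- get_obs(): the state, without advancing time (a new reading comes with each control period).
- camera(name): name is "side" or "top" or "wrist"; returns a dict with "frame" (384x512x3 uint8, red, green, blue), "fx", "fy", "cx", "cy" (pixels), "extrinsics" (4x4, takes a point from world to camera coordinates). Camera axes: x right, y down, z forward; pixel columns grow to the right and rows downward; lengths in m; the calibration is good to about 2 mm. A picture is of the moment at which its call begins. There is no depth.
- hand_in(): hands the job in; it is judged then, once.
The state is a dict: "clock": time; "joint_pos": joint angles; "joint_velocities": joint speeds; "tau": joint torques, N m; "position": TCP position; "ee_rot": TCP orientation; "ft_force": force on the tool from outside, world axes, zero at the start; "torque": the same for the moment, N m; "grip_width": opening from 0.0 (shut) to 1.0 (fully open); "grasp_force": force on a finger pad.
Only numpy, scipy, OpenCV 4.12 (cv2) and the standard library are available. Lean on these libraries where they do the work, as an engineer would, in place of code of your own. Each camera call takes 0.05 s, during which the arm holds its last target. There are 200 camera calls.

TASK

Finish the fuel depot on this model railway: stand the four storage tanks upright on the row of four round concrete foundations, one squarely in the middle of each, in order of height, with the shortest next to the white pump house with the red roof and the tallest at the far end of the row. Do not tip any tank over on the way, and leave the black yard signal standing where it is.

Things in the scene. Friction and masses are not known exactly. Their poses are not given: they have to be found in the camera images.
- tank_black: loose black model storage tank, an upright cylinder 44 mm in diameter and 50 mm high overall: straight smooth side up to 43 mm, above it a shallow cone roof 7 mm high. It stands upright on the ground at the start. Origin at the centre of its underside, z up along its axis. Mass about 60 g (the real mass varies by up to 30 %).
- tank_white: loose white model storage tank, an upright cylinder 44 mm in diameter and 68 mm high overall: straight smooth side up to 61 mm, above it a shallow cone roof 7 mm high. It stands upright on the ground at the start. Origin at the centre of its underside, z up along its axis. Mass about 80 g (the real mass varies by up to 30 %).
- tank_blue: loose blue model storage tank, an upright cylinder 44 mm in diameter and 86 mm high overall: straight smooth side up to 79 mm, above it a shallow cone roof 7 mm high. It stands upright on the ground at the start. Origin at the centre of its underside, z up along its axis. Mass about 100 g (the real mass varies by up to 30 %).
- tank_yellow: loose yellow model storage tank, an upright cylinder 44 mm in diameter and 104 mm high overall: straight smooth side up to 97 mm, above it a shallow cone roof 7 mm high. It stands upright on the ground at the start. Origin at the centre of its underside, z up along its axis. Mass about 120 g (the real mass varies by up to 30 %).
- pad_1: fixed light concrete disc, 60 mm across, 6 mm thick; in the row of four it is the leftmost as seen from the robot (largest y). Origin at the centre of its underside; its flat top is 6 mm higher, about 10 mm above the table. Foundations about 85 mm apart on a 4 mm gravel strip; y axis along the row to the left, x axis away from the robot, to the siding, whose rails (10 mm high) lie 78 mm beyond.
- pad_2: fixed light concrete disc, 60 mm across, 6 mm thick; in the row of four it is second from the left. Origin at the centre of its underside; its flat top is 6 mm higher, about 10 mm above the table. Foundations about 85 mm apart on a 4 mm gravel strip; y axis along the row to the left, x axis away from the robot, to the siding, whose rails (10 mm high) lie 78 mm beyond.
- pad_3: fixed light concrete disc, 60 mm across, 6 mm thick; in the row of four it is third from the left. Origin at the centre of its underside; its flat top is 6 mm higher, about 10 mm above the table. Foundations about 85 mm apart on a 4 mm gravel strip; y axis along the row to the left, x axis away from the robot, to the siding, whose rails (10 mm high) lie 78 mm beyond.
- pad_4: fixed light concrete disc, 60 mm across, 6 mm thick; in the row of four it is the rightmost (smallest y). Origin at the centre of its underside; its flat top is 6 mm higher, about 10 mm above the table. Foundations about 85 mm apart on a 4 mm gravel strip; y axis along the row to the left, x axis away from the robot, to the siding, whose rails (10 mm high) lie 78 mm beyond.
- pump_house: fixed model pump house with white walls and a red pitched roof, 54 x 54 mm over the roof, 48 mm high, origin at the centre of its underside. It stands at one end of the row of foundations, about 85 mm beyond the last one, at some starts on the left, at others on the right. A brick shed with a dark roof, of the same size, stands at the far end.
- signal: loose slender black yard signal, 86 mm high: a thin mast on a round foot 34 mm in diameter, with a small black lamp head 10 x 14 mm at the top. It stands among the tanks on the ground, its centre at least 85 mm from any tank's. Origin at the centre of its underside, z up.
Mind the look-alikes: they are no part of the job. Leave any orange or purple look-alike of the pad_2 alone. What is shaped like the pad_1 but purple is not meant.

How it is judged:
By the outcome, as a careful person would: the job done as asked, in the order asked, and still so for the second after the job is handed in, with the robot touching nothing.
It also fails if it takes over 96 s, if anything falls off the work surface, if the arm or the gripper's body presses on something with over 40 N, if the wrist force passes 120 N, or if a joint passes its speed limit or range.

## Working session

There is one attempt and no reset: what is moved stays moved. The work goes in short steps, Python scripts to look and compute and a shell command to move; the robot and the scene stay as the last step left them, time stands still between calls to the robot, and variables do not carry over. Pictures are saved under pics/ and viewed, at most 14 in all, crops included, and the job is handed in when it is done.

```bash
mkdir -p pics; python3 - <<'E'
from workcell import *
import cv2
for n in("top","side"):
    c=camera(n); cv2.imwrite(f"pics/{n}0.png",cv2.resize(c["frame"][:,:,::-1],(800,600),interpolation=cv2.INTER_CUBIC))
    print(n,c["fx"],c["fy"],c["cx"],c["cy"],c["extrinsics"])
print(get_obs())
E
```

```text
top 465.2268898247636 465.2268898247636 254.8713086614694 190.65994359330097 [[-2.17936669e-02 -9.99755505e-01 -3.73714555e-03  4.45518342e-02]
 [-9.81398616e-01  2.21063686e-02 -1.90704128e-01  5.24053835e-01]
 [ 1.90740116e-01 -4.88512770e-04 -9.81640448e-01  8.91918912e-01]
 [ 0.00000000e+00  0.00000000e+00  0.00000000e+00  1.00000000e+00]]
side 377.6679051111542 377.6679051111542 255.17506204429958 199.64279344509103 [[-0.99872731 -0.0503539  -0.00287257  0.51754726]
 [-0.02977179  0.63455646 -0.77230288  0.03889646]
 [ 0.04071127 -0.77123445 -0.63524799  0.99731584]
 [ 0.          0.          0.          1.        ]]
{'clock': 0.1, 'joint_pos': array([-1.32261247,  0.33279162, -0.06468458,  1.46081081,  0.02157542,
        1.349899  , -0.08852049]), 'joint_velocities': array([-0.00046954, -0.00284066,  0.00011172, -0.00149905, -0.00076112,
        0.00070774,  0.00051442]), 'tau': array([ 1.42559922e-03, -6.26744628e+01,  4.90414537e-02, -3.92436755e+01,
        1.62952056e-02,  6.88394575e-03, -1.08016022e-05]), 'position': array([0.16710092, 0.60193457, 0.2416283 ]), 'ee_rot': array([ 1.34989656e-01,  9.90846822e-01, -6.03902541e-04, -6.47936870e-05]), 'ft_force': array([ 0.29877125, -0.17749811, -1.47059332]), 'torque': array([-0.00792384,  0.00309124,  0.07350103]), 'grasp_force': 0.0, 'grip_width': 1.001829413426032}
```

View pics/top0.png

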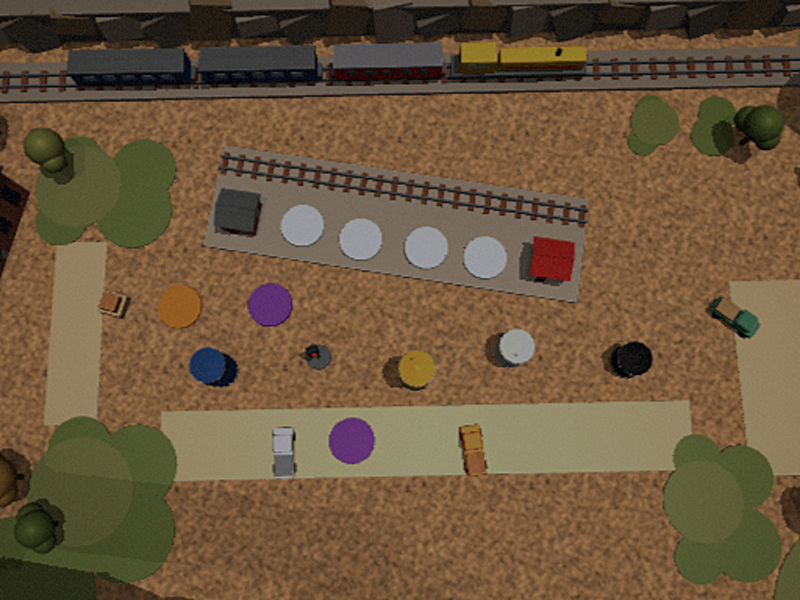

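View pics/side0.png

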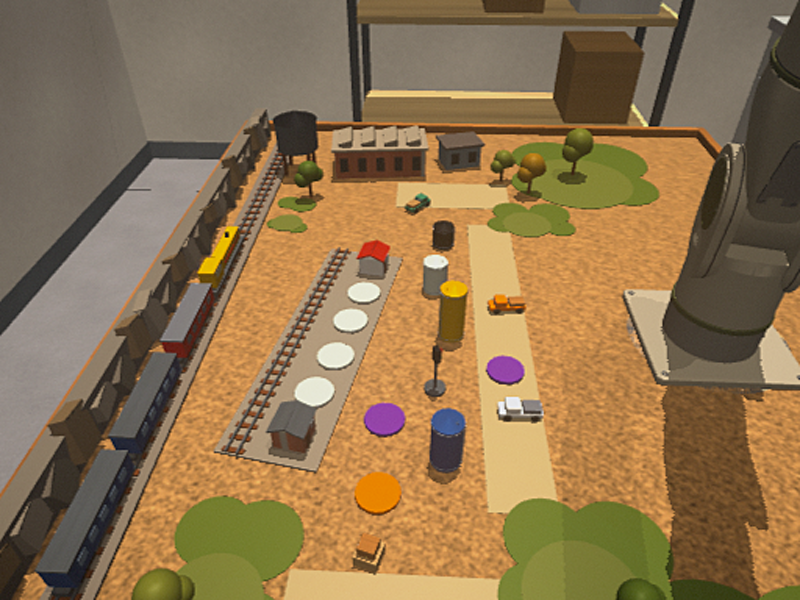

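The top view shows the foundations at (302,225), (360,239), (426,247) and (485,257), with the red-roofed house at (552,259), on the right. The tanks are blue (209,366), yellow (416,370), white (517,347) and black (632,359), and the signal is at (315,355).

These could be mistaken for the pads: the purple discs at (270,304) and (352,440), and the orange disc at (179,306). The dark shed at (238,210) could be taken for the house. I choose the four white discs on the gravel. Order: black on pad_4, white on pad_3, blue on pad_2, yellow on pad_1.

```bash
cat > h.py <<'E'
from workcell import *
import cv2, numpy as np
def px2w(c,u,v,z):
    E=np.array(c["extrinsics"]);R,t=E[:3,:3],E[:3,3]
    o=-R.T@t; d=R.T@np.array([(u-c["cx"])/c["fx"],(v-c["cy"])/c["fy"],1])
    return (o+d*(z-o[2])/d[2])[:2]
E
python3 - <<'E'
from h import *
c=camera("top"); f=c["frame"]; np.save("top0.npy",f)
m=((f.min(2)>130)&(f.max(2).astype(int)-f.min(2)<40)).astype(np.uint8)
n,l,s,ce=cv2.connectedComponentsWithStats(m)
for i in range(1,n):
    if s[i,4]>100: print(s[i],ce[i],px2w(c,*ce[i],.010).round(4))
bgr=f[:,:,::-1]
a=cv2.resize(bgr[120:256,115:275],(800,680),interpolation=cv2.INTER_CUBIC)[80:]
b=cv2.resize(bgr[120:256,255:425],(800,640),interpolation=cv2.INTER_CUBIC)[40:]
cv2.imwrite("pics/a.png",a);cv2.imwrite("pics/b.png",b)
E
```

```text
[180 131  27  26 555] [192.99459459 143.7009009 ] [0.639  0.1642]
[217 140  28  26 565] [230.29734513 152.47964602] [0.6175 0.0839]
[259 145  27  27 568] [272.27816901 157.84859155] [ 0.6036 -0.006 ]
[297 151  27  27 572] [310.07692308 164.10664336] [ 0.5879 -0.0863]
[320 211  22  21 365] [330.59178082 221.02465753] [ 0.4647 -0.1237]
[175 274  12  17 178] [180.39325843 281.96629213] [0.3467 0.1888]
```

View pics/a.png

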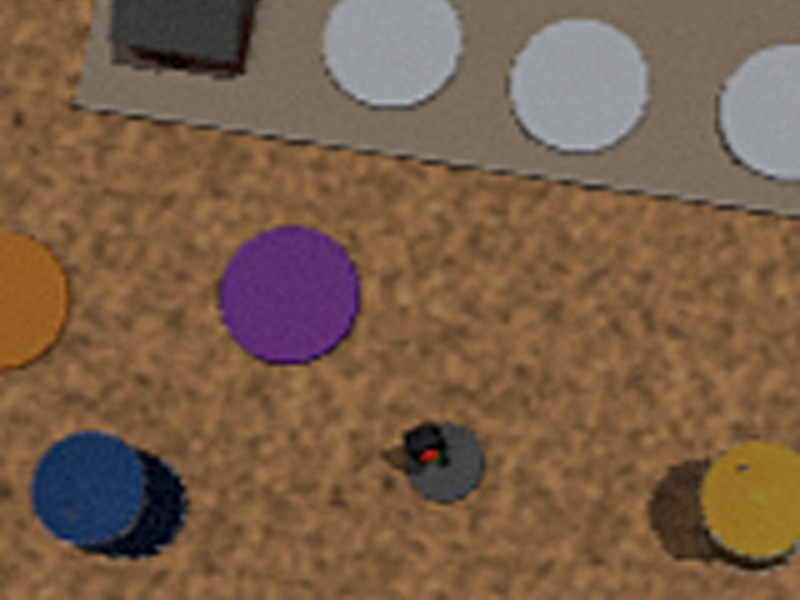

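View pics/b.png

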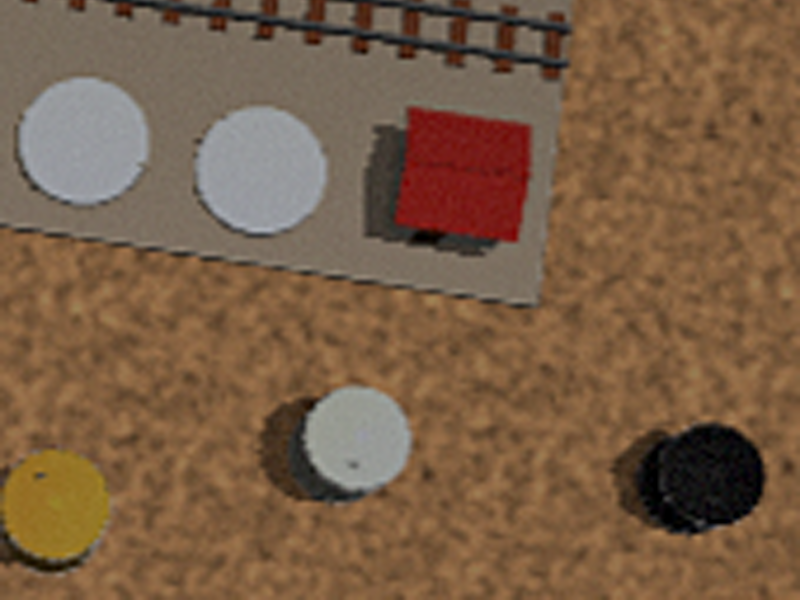

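The crops show roof discs centred (original pixels) at blue (132.1,233.3), yellow (266.1,235.2), white (330.4,221.3) and black (405.7,228.7). The signal foot is at (203.6,228.1). The choice of tanks and pads holds up.

```bash
python3 - <<'E'
from h import *
c=camera("top"); s=camera("side")
print("sig",px2w(c,203.6,228.1,.004))
for n,u,v,z in [("black",405.7,228.7,.043),("white",330.4,221.3,.061),("blue",132.1,233.3,.079),("yellow",266.1,235.2,.097)]:
    w=px2w(c,u,v,z); p=np.array(s["extrinsics"])@[*w,z,1]
    print(n,w.round(4),"reach",np.hypot(*w).round(3),"side px800",((p[0]/p[2]*s["fx"]+s["cx"])*1.5625).round(),((p[1]/p[2]*s["fy"]+s["cy"])*1.5625).round())
E
```

```text
sig [0.45645844 0.14207431]
black [ 0.4418 -0.2681] reach 0.517 side px800 443.0 224.0
white [ 0.4578 -0.1149] reach 0.472 side px800 435.0 259.0
blue [0.4409 0.2718] reach 0.518 side px800 448.0 419.0
yellow [0.4297 0.0136] reach 0.43 side px800 453.0 287.0
```

The side-camera reprojections match the tanks seen there. I start with blue.

```bash
python3 -m inch '[{"slide":[0.274,-0.330,0],"yaw":0},{"slide":[0.274,-0.330,0],"yaw":0},{"slide":[0.274,-0.330,0],"yaw":0},{"slide":[0.274,-0.330,0],"yaw":0},{"slide":[0.274,-0.330,0],"yaw":0},{"slide":[0.274,-0.330,0],"yaw":0},{"slide":[0.274,-0.330,0],"yaw":0},{"slide":[0.274,-0.330,0],"yaw":0},{"slide":[0.274,-0.330,0],"yaw":0},{"slide":[0.274,-0.330,0],"yaw":0},{"slide":[0.274,-0.330,0],"yaw":0},{"slide":[0.274,-0.330,0],"yaw":0},{"slide":[0.274,-0.330,0],"yaw":0},{"slide":[0.274,-0.330,0],"yaw":0},{"slide":[0.274,-0.330,0],"yaw":0},{"slide":[0.274,-0.330,0],"yaw":0}]' 0 30
python3 - <<'E'
from h import *
c=camera("wrist"); p=np.array(c["extrinsics"])@[.4409,.2718,.079,1]
print(p[0]/p[2]*c["fx"]+c["cx"],p[1]/p[2]*c["fy"]+c["cy"])
cv2.imwrite("pics/w0.png",c["frame"][:,:,::-1])
E
```

```text
clock: 1.58
position: [0.4404, 0.2733, 0.2423]
ee_rot: [0.134, 0.991, 0.0, -0.0]
ft_force: [0.1, 0.1, -0.4]
grip_width: 0.998
grasp_force: 0.0
251.0880162821314 169.21099964528588
```

View pics/w0.png

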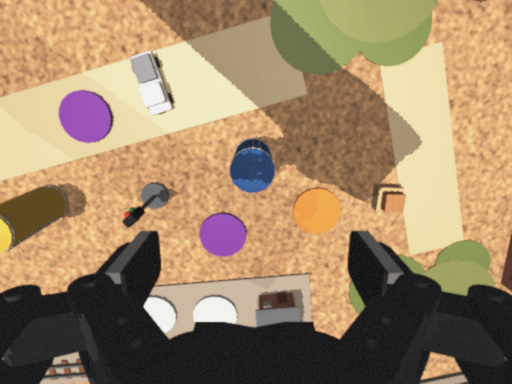

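The wrist view shows the blue roof at (252,170), predicted (251,169), so the position is right. Descending and gripping.

```bash
D='x'; python3 -m inch '[{"slide":[0,-0.001,-0.04],"yaw":0},{"slide":[0,-0.001,-0.08],"yaw":0},{"slide":[0,-0.001,-0.12],"yaw":0},{"slide":[0,-0.001,-0.15],"yaw":0},{"slide":[0,-0.001,-0.175],"yaw":0},{"slide":[0,-0.001,-0.195],"yaw":0},{"slide":[0,-0.001,-0.195],"yaw":0},{"slide":[0,-0.001,-0.195],"yaw":0},{"slide":[0,-0.001,-0.195],"yaw":0}]' 0 30
python3 -m inch '[{"slide":[0,0,0],"yaw":0},{"slide":[0,0,0],"yaw":0},{"slide":[0,0,0],"yaw":0},{"slide":[0,0,0],"yaw":0},{"slide":[0,0,0],"yaw":0},{"slide":[0,0,0],"yaw":0},{"slide":[0,0,0],"yaw":0},{"slide":[0,0,0],"yaw":0},{"slide":[0,0,0],"yaw":0},{"slide":[0,0,0],"yaw":0},{"slide":[0,0,0],"yaw":0},{"slide":[0,0,0],"yaw":0}]' 255 30
```

```text
clock: 2.38
position: [0.4418, 0.272, 0.0487]
ee_rot: [0.135, 0.991, 0.001, 0.001]
ft_force: [-0.2, 0.4, -0.1]
grip_width: 1.001
grasp_force: 0.0
clock: 3.38
position: [0.4416, 0.2716, 0.0483]
ee_rot: [0.135, 0.991, 0.001, 0.0]
ft_force: [-1.9, -0.2, 6.4]
grip_width: 0.506
grasp_force: 30.0
```

```bash
python3 -m inch '[{"slide":[0,0,0.02],"yaw":0},{"slide":[0,0,0.05],"yaw":0},{"slide":[0,0,0.085],"yaw":0},{"slide":[0,0,0.12],"yaw":0},{"slide":[0.02,-0.02,0.12],"yaw":0},{"slide":[0.045,-0.045,0.12],"yaw":0},{"slide":[0.07,-0.07,0.12],"yaw":0},{"slide":[0.095,-0.1,0.12],"yaw":0},{"slide":[0.12,-0.13,0.12],"yaw":0},{"slide":[0.145,-0.155,0.12],"yaw":0},{"slide":[0.165,-0.175,0.12],"yaw":0},{"slide":[0.176,-0.188,0.12],"yaw":0},{"slide":[0.176,-0.188,0.12],"yaw":0},{"slide":[0.176,-0.188,0.12],"yaw":0},{"slide":[0.176,-0.188,0.12],"yaw":0}]'
python3 - <<'E'
from h import *
o=get_obs();print(o["position"],o["ft_force"],o["grip_width"],o["grasp_force"])
for n in("top","side"):
    c=camera(n);cv2.imwrite(f"pics/{n}1.png",c["frame"][:,:,::-1])
E
```

```text
clock: 4.63
position: [0.6166, 0.0842, 0.1671]
ee_rot: [0.135, 0.991, 0.0, -0.0]
ft_force: [0.4, 1.4, -1.5]
grip_width: 0.505
grasp_force: 31.2
[0.61660004 0.08420071 0.16711279] [ 0.35696332  1.36295392 -1.51692622] 0.5049753420728569 31.184714846313
```

View pics/side1.png

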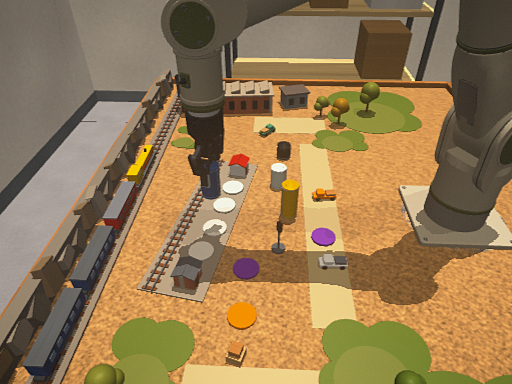

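The side view shows the blue tank held upright over the row at (210,180). Lowering it: from 0.1671 to 0.0583 is -0.109.

```bash
python3 -m inch '[{"slide":[0.001,0,-0.03],"yaw":0},{"slide":[0.001,0,-0.06],"yaw":0},{"slide":[0.001,0,-0.08],"yaw":0},{"slide":[0.001,0,-0.095],"yaw":0},{"slide":[0.001,0,-0.102],"yaw":0},{"slide":[0.001,0,-0.106],"yaw":0},{"slide":[0.001,0,-0.108],"yaw":0},{"slide":[0.001,0,-0.108],"yaw":0},{"slide":[0.001,0,-0.108],"yaw":0},{"slide":[0.001,0,-0.108],"yaw":0}]'
```

```text
clock: 5.57
position: [0.6187, 0.0834, 0.0604]
ee_rot: [0.135, 0.991, 0.0, 0.001]
ft_force: [0.8, -0.5, -1.4]
grip_width: 0.506
grasp_force: 31.2
```

```bash
python3 -m inch '[{"slide":[0,0,-0.001],"yaw":0},{"slide":[0,0,-0.001],"yaw":0},{"slide":[0,0,-0.001],"yaw":0},{"slide":[0,0,-0.001],"yaw":0}]'; python3 -m inch '[{"slide":[0,0,-0.001],"yaw":0},{"slide":[0,0,-0.001],"yaw":0},{"slide":[0,0,-0.001],"yaw":0},{"slide":[0,0,-0.001],"yaw":0}]'
```

```text
clock: 5.9
position: [0.6182, 0.0832, 0.0585]
ee_rot: [0.135, 0.991, 0.0, 0.0]
ft_force: [-0.1, -0.2, -1.3]
grip_width: 0.505
grasp_force: 31.2
clock: 6.23
position: [0.6184, 0.0832, 0.0583]
ee_rot: [0.135, 0.991, 0.0, 0.0]
ft_force: [-4.4, -1.1, 8.4]
grip_width: 0.508
grasp_force: 32.0
```

Contact made (8 N). Release, part-open, then rise.

```bash
python3 -m inch '[{"slide":[0,0,0],"yaw":0},{"slide":[0,0,0],"yaw":0},{"slide":[0,0,0],"yaw":0},{"slide":[0,0,0],"yaw":0},{"slide":[0,0,0],"yaw":0},{"slide":[0,0,0],"yaw":0}]' 70
python3 -m inch '[{"slide":[0,0,0.02],"yaw":0},{"slide":[0,0,0.05],"yaw":0},{"slide":[0,0,0.09],"yaw":0},{"slide":[0,0,0.13],"yaw":0},{"slide":[0,0,0.17],"yaw":0},{"slide":[0,0,0.17],"yaw":0},{"slide":[-0.188,-0.070,0.17],"yaw":0},{"slide":[-0.188,-0.070,0.17],"yaw":0},{"slide":[-0.188,-0.070,0.17],"yaw":0},{"slide":[-0.188,-0.070,0.17],"yaw":0},{"slide":[-0.188,-0.070,0.17],"yaw":0},{"slide":[-0.188,-0.070,0.17],"yaw":0},{"slide":[-0.188,-0.070,0.17],"yaw":0},{"slide":[-0.188,-0.070,0.17],"yaw":0},{"slide":[-0.188,-0.070,0.17],"yaw":0},{"slide":[-0.188,-0.070,0.17],"yaw":0}]'
python3 - <<'E'
from h import *
c=camera("top");f=c["frame"][:,:,::-1];cv2.imwrite("pics/top2.png",cv2.resize(f[100:240,160:340],(800,622),interpolation=cv2.INTER_CUBIC)[:600])
E
```

```text
clock: 6.73
position: [0.6182, 0.0832, 0.0573]
ee_rot: [0.135, 0.991, 0.0, -0.0]
ft_force: [-0.2, -0.1, 0.7]
grip_width: 0.728
grasp_force: 0.0
clock: 8.07
position: [0.4309, 0.0136, 0.2271]
ee_rot: [0.135, 0.991, -0.0, -0.0]
ft_force: [0.1, 0.2, 0.7]
grip_width: 0.727
grasp_force: 0.0
```

View pics/top2.png

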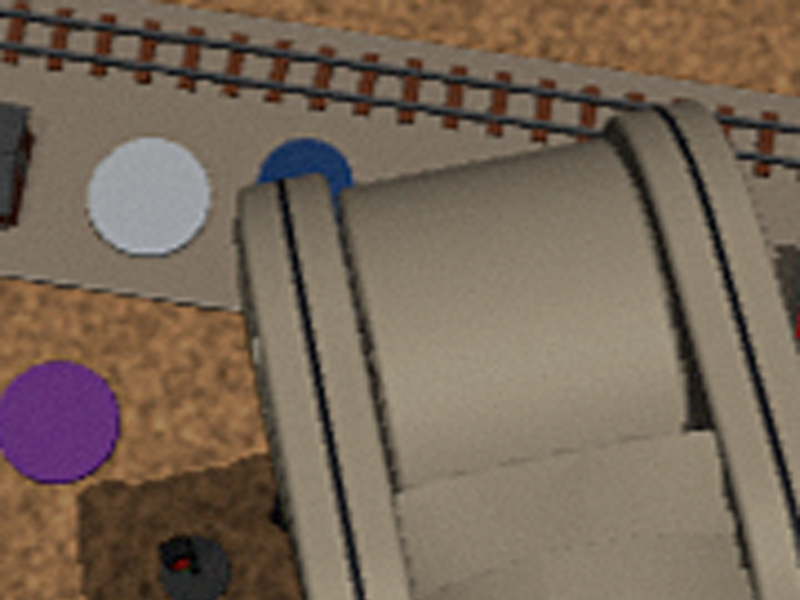

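The arm hides most of the blue tank, but its roof shows at (305,165), upright. Next is yellow.

```bash
python3 -m inch '[{"slide":[-0.001,0,0],"yaw":0},{"slide":[-0.001,0,0],"yaw":0},{"slide":[-0.001,0,-0.04],"yaw":0},{"slide":[-0.001,0,-0.08],"yaw":0},{"slide":[-0.001,0,-0.11],"yaw":0},{"slide":[-0.001,0,-0.135],"yaw":0},{"slide":[-0.001,0,-0.16],"yaw":0},{"slide":[-0.001,0,-0.16],"yaw":0},{"slide":[-0.001,0,-0.16],"yaw":0}]' 0
python3 -m inch '[{"slide":[0,0,0],"yaw":0},{"slide":[0,0,0],"yaw":0},{"slide":[0,0,0],"yaw":0},{"slide":[0,0,0],"yaw":0},{"slide":[0,0,0],"yaw":0},{"slide":[0,0,0],"yaw":0},{"slide":[0,0,0],"yaw":0},{"slide":[0,0,0],"yaw":0},{"slide":[0,0,0],"yaw":0},{"slide":[0,0,0],"yaw":0},{"slide":[0,0,0],"yaw":0},{"slide":[0,0,0],"yaw":0}]' 255 30
```

```text
clock: 8.87
position: [0.4286, 0.013, 0.067]
ee_rot: [0.135, 0.991, -0.001, -0.001]
ft_force: [1.1, 0.8, 1.0]
grip_width: 0.995
grasp_force: 0.0
clock: 9.87
position: [0.4302, 0.0133, 0.0686]
ee_rot: [0.135, 0.991, 0.001, 0.001]
ft_force: [-1.4, -1.1, 7.2]
grip_width: 0.509
grasp_force: 29.7
```

```bash
python3 -m inch '[{"slide":[0,0,0.02],"yaw":0},{"slide":[0,0,0.05],"yaw":0},{"slide":[0,0,0.085],"yaw":0},{"slide":[0,0,0.12],"yaw":0},{"slide":[0.01,0.01,0.14],"yaw":0},{"slide":[0.035,0.025,0.14],"yaw":0},{"slide":[0.065,0.045,0.14],"yaw":0},{"slide":[0.095,0.068,0.14],"yaw":0},{"slide":[0.125,0.09,0.14],"yaw":0},{"slide":[0.155,0.112,0.14],"yaw":0},{"slide":[0.18,0.13,0.14],"yaw":0},{"slide":[0.20,0.145,0.14],"yaw":0},{"slide":[0.209,0.151,0.14],"yaw":0},{"slide":[0.209,0.151,0.14],"yaw":0},{"slide":[0.209,0.151,0.14],"yaw":0},{"slide":[0.209,0.151,0.14],"yaw":0}]'
```

```text
clock: 11.2
position: [0.6377, 0.1633, 0.2076]
ee_rot: [0.135, 0.991, -0.0, -0.0]
ft_force: [-0.9, 0.8, -1.5]
grip_width: 0.513
grasp_force: 31.4
```

```bash
python3 -m inch '[{"slide":[0.001,0.001,-0.03],"yaw":0},{"slide":[0.001,0.001,-0.06],"yaw":0},{"slide":[0.001,0.001,-0.085],"yaw":0},{"slide":[0.001,0.001,-0.105],"yaw":0},{"slide":[0.001,0.001,-0.118],"yaw":0},{"slide":[0.001,0.001,-0.125],"yaw":0},{"slide":[0.001,0.001,-0.127],"yaw":0},{"slide":[0.001,0.001,-0.127],"yaw":0},{"slide":[0.001,0.001,-0.127],"yaw":0},{"slide":[0.001,0.001,-0.127],"yaw":0}]'
python3 -m inch '[{"slide":[0,0,-0.001],"yaw":0},{"slide":[0,0,-0.001],"yaw":0},{"slide":[0,0,-0.001],"yaw":0},{"slide":[0,0,-0.001],"yaw":0}]'
```

```text
clock: 12.03
position: [0.64, 0.1653, 0.0818]
ee_rot: [0.135, 0.991, 0.001, 0.001]
ft_force: [0.3, -0.0, -1.8]
grip_width: 0.507
grasp_force: 31.4
clock: 12.37
position: [0.6392, 0.1653, 0.0795]
ee_rot: [0.135, 0.991, 0.0, 0.0]
ft_force: [-0.1, 0.2, -0.9]
grip_width: 0.513
grasp_force: 31.4
```

```bash
python3 -m inch '[{"slide":[0,-0.001,-0.001],"yaw":0},{"slide":[0,-0.001,-0.001],"yaw":0},{"slide":[0,-0.001,-0.001],"yaw":0},{"slide":[0,-0.001,-0.001],"yaw":0}]'
python3 -m inch '[{"slide":[0,0,-0.001],"yaw":0},{"slide":[0,0,-0.001],"yaw":0},{"slide":[0,0,-0.001],"yaw":0},{"slide":[0,0,-0.001],"yaw":0}]'
```

```text
clock: 12.7
position: [0.6395, 0.1646, 0.0788]
ee_rot: [0.135, 0.991, 0.0, 0.0]
ft_force: [0.2, 1.2, 3.7]
grip_width: 0.506
grasp_force: 31.5
clock: 13.03
position: [0.6397, 0.1645, 0.0787]
ee_rot: [0.135, 0.991, 0.001, 0.001]
ft_force: [-2.4, 0.8, 10.4]
grip_width: 0.512
grasp_force: 32.0
```

```bash
python3 -m inch '[{"slide":[0,0,0],"yaw":0},{"slide":[0,0,0],"yaw":0},{"slide":[0,0,0],"yaw":0},{"slide":[0,0,0],"yaw":0},{"slide":[0,0,0],"yaw":0},{"slide":[0,0,0],"yaw":0}]' 70
python3 -m inch '[{"slide":[0,0,0.02],"yaw":0},{"slide":[0,0,0.05],"yaw":0},{"slide":[0,0,0.09],"yaw":0},{"slide":[0,0,0.13],"yaw":0},{"slide":[0,0,0.15],"yaw":0},{"slide":[0,0,0.15],"yaw":0},{"slide":[-0.182,-0.279,0.15],"yaw":0},{"slide":[-0.182,-0.279,0.15],"yaw":0},{"slide":[-0.182,-0.279,0.15],"yaw":0},{"slide":[-0.182,-0.279,0.15],"yaw":0},{"slide":[-0.182,-0.279,0.15],"yaw":0},{"slide":[-0.182,-0.279,0.15],"yaw":0},{"slide":[-0.182,-0.279,0.15],"yaw":0},{"slide":[-0.182,-0.279,0.15],"yaw":0},{"slide":[-0.182,-0.279,0.15],"yaw":0},{"slide":[-0.182,-0.279,0.15],"yaw":0},{"slide":[-0.182,-0.279,0.15],"yaw":0},{"slide":[-0.182,-0.279,0.15],"yaw":0}]'
python3 - <<'E'
from h import *
c=camera("top");f=c["frame"][:,:,::-1];cv2.imwrite("pics/top3.png",cv2.resize(f[100:235,160:340],(800,600),interpolation=cv2.INTER_CUBIC))
for n,w,z in(("y",(.639,.1642),.107),("b",(.6175,.0839),.089)):
    p=np.array(c["extrinsics"])@[*w,z,1];print(n,(p[0]/p[2]*c["fx"]+c["cx"]-160+.5)*4.444,(p[1]/p[2]*c["fy"]+c["cy"]-100+.5)*4.444)
E
```

```text
clock: 13.53
position: [0.6391, 0.1642, 0.0771]
ee_rot: [0.135, 0.991, -0.0, -0.0]
ft_force: [-0.5, 0.2, 0.6]
grip_width: 0.721
grasp_force: 0.0
clock: 15.03
position: [0.4577, -0.1136, 0.2272]
ee_rot: [0.134, 0.991, 0.0, -0.0]
ft_force: [-0.1, 0.7, 1.1]
grip_width: 0.724
grasp_force: 0.0
y 119.09956684168117 132.46199960518467
b 304.758007028819 187.49959319074804
```

View pics/top3.png

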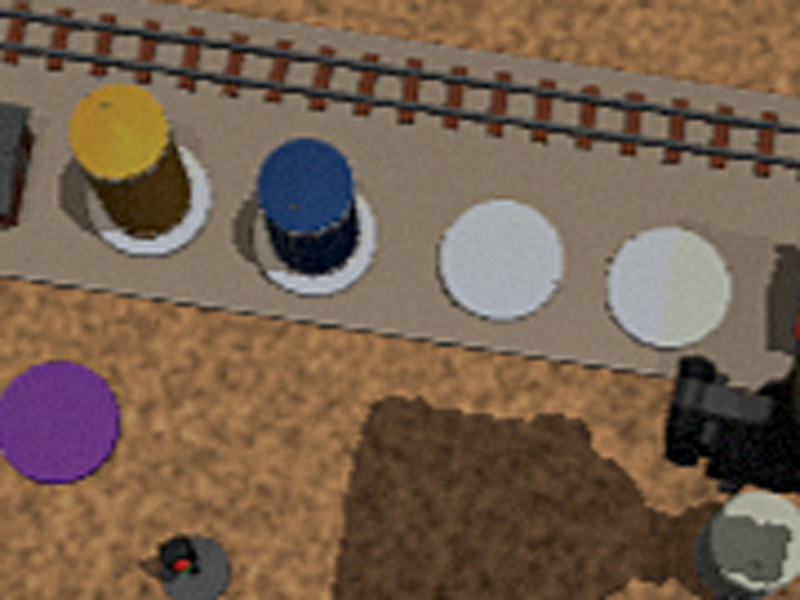

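Yellow's roof is at (119,131) and blue's at (306,186), both within 1 mm of the pad centres. The signal is still standing at (195,568). Next is white.

```bash
python3 -m inch '[{"slide":[0,-0.001,0],"yaw":0},{"slide":[0,-0.001,0],"yaw":0},{"slide":[0,-0.001,-0.04],"yaw":0},{"slide":[0,-0.001,-0.08],"yaw":0},{"slide":[0,-0.001,-0.12],"yaw":0},{"slide":[0,-0.001,-0.15],"yaw":0},{"slide":[0,-0.001,-0.175],"yaw":0},{"slide":[0,-0.001,-0.192],"yaw":0},{"slide":[0,-0.001,-0.192],"yaw":0},{"slide":[0,-0.001,-0.192],"yaw":0}]' 0
python3 -m inch '[{"slide":[0,0,0],"yaw":0},{"slide":[0,0,0],"yaw":0},{"slide":[0,0,0],"yaw":0},{"slide":[0,0,0],"yaw":0},{"slide":[0,0,0],"yaw":0},{"slide":[0,0,0],"yaw":0},{"slide":[0,0,0],"yaw":0},{"slide":[0,0,0],"yaw":0},{"slide":[0,0,0],"yaw":0},{"slide":[0,0,0],"yaw":0},{"slide":[0,0,0],"yaw":0},{"slide":[0,0,0],"yaw":0}]' 255 30
```

```text
clock: 15.92
position: [0.4568, -0.1157, 0.0351]
ee_rot: [0.135, 0.991, -0.0, -0.001]
ft_force: [0.6, 0.4, 1.0]
grip_width: 1.0
grasp_force: 0.0
clock: 16.92
position: [0.458, -0.1158, 0.0365]
ee_rot: [0.135, 0.991, 0.0, 0.001]
ft_force: [-2.3, 0.2, 7.8]
grip_width: 0.506
grasp_force: 29.5
```

```bash
python3 -m inch '[{"slide":[0,0,0.02],"yaw":0},{"slide":[0,0,0.05],"yaw":0},{"slide":[0,0,0.085],"yaw":0},{"slide":[0.01,0.01,0.1],"yaw":0},{"slide":[0.035,0.025,0.1],"yaw":0},{"slide":[0.06,0.045,0.1],"yaw":0},{"slide":[0.09,0.067,0.1],"yaw":0},{"slide":[0.115,0.085,0.1],"yaw":0},{"slide":[0.135,0.1,0.1],"yaw":0},{"slide":[0.146,0.109,0.1],"yaw":0},{"slide":[0.146,0.109,0.1],"yaw":0},{"slide":[0.146,0.109,0.08],"yaw":0},{"slide":[0.146,0.109,0.055],"yaw":0},{"slide":[0.146,0.109,0.035],"yaw":0},{"slide":[0.146,0.109,0.022],"yaw":0},{"slide":[0.146,0.109,0.015],"yaw":0},{"slide":[0.146,0.109,0.013],"yaw":0},{"slide":[0.146,0.109,0.013],"yaw":0},{"slide":[0.146,0.109,0.013],"yaw":0}]'
python3 -m inch '[{"slide":[0,0,-0.001],"yaw":0},{"slide":[0,0,-0.001],"yaw":0},{"slide":[0,0,-0.001],"yaw":0},{"slide":[0,0,-0.001],"yaw":0}]'
```

```text
clock: 18.5
position: [0.6039, -0.0068, 0.0495]
ee_rot: [0.135, 0.991, 0.0, 0.001]
ft_force: [0.0, 0.3, -1.4]
grip_width: 0.504
grasp_force: 31.1
clock: 18.83
position: [0.6034, -0.0067, 0.0477]
ee_rot: [0.135, 0.991, 0.0, 0.0]
ft_force: [-0.4, 0.4, -1.1]
grip_width: 0.506
grasp_force: 31.1
```

```bash
python3 -m inch '[{"slide":[0,0.001,-0.001],"yaw":0},{"slide":[0,0.001,-0.001],"yaw":0},{"slide":[0,0.001,-0.001],"yaw":0},{"slide":[0,0.001,-0.001],"yaw":0}]'
python3 -m inch '[{"slide":[0,0,-0.001],"yaw":0},{"slide":[0,0,-0.001],"yaw":0},{"slide":[0,0,-0.001],"yaw":0},{"slide":[0,0,-0.001],"yaw":0}]'
```

```text
clock: 19.17
position: [0.6034, -0.0059, 0.0466]
ee_rot: [0.135, 0.991, 0.0, 0.0]
ft_force: [-1.0, -0.7, 3.7]
grip_width: 0.51
grasp_force: 31.4
clock: 19.5
position: [0.6035, -0.0059, 0.0466]
ee_rot: [0.135, 0.991, 0.0, 0.0]
ft_force: [-5.6, -1.0, 13.6]
grip_width: 0.505
grasp_force: 32.3
```

```bash
python3 -m inch '[{"slide":[0,0,0.001],"yaw":0},{"slide":[0,0,0.001],"yaw":0},{"slide":[0,0,0.001],"yaw":0},{"slide":[0,0,0.001],"yaw":0},{"slide":[0,0,0.001],"yaw":0},{"slide":[0,0,0.001],"yaw":0}]' 70
python3 -m inch '[{"slide":[0,0,0.02],"yaw":0},{"slide":[0,0,0.05],"yaw":0},{"slide":[0,0,0.09],"yaw":0},{"slide":[0,0,0.13],"yaw":0},{"slide":[0,0,0.15],"yaw":0},{"slide":[-0.162,-0.262,0.15],"yaw":0},{"slide":[-0.162,-0.262,0.15],"yaw":0},{"slide":[-0.162,-0.262,0.15],"yaw":0},{"slide":[-0.162,-0.262,0.15],"yaw":0},{"slide":[-0.162,-0.262,0.15],"yaw":0},{"slide":[-0.162,-0.262,0.15],"yaw":0},{"slide":[-0.162,-0.262,0.15],"yaw":0},{"slide":[-0.162,-0.262,0.15],"yaw":0},{"slide":[-0.162,-0.262,0.15],"yaw":0},{"slide":[-0.162,-0.262,0.15],"yaw":0},{"slide":[-0.162,-0.262,0.15],"yaw":0},{"slide":[-0.162,-0.262,0.15],"yaw":0}]' 0
```

```text
clock: 20.0
position: [0.6031, -0.0057, 0.0461]
ee_rot: [0.135, 0.991, 0.0, -0.0]
ft_force: [0.2, 0.1, 0.1]
grip_width: 0.726
grasp_force: 0.0
clock: 21.42
position: [0.442, -0.2665, 0.1962]
ee_rot: [0.134, 0.991, 0.0, -0.0]
ft_force: [-0.3, 0.1, 0.4]
grip_width: 0.998
grasp_force: 0.0
```

```bash
python3 -m inch '[{"slide":[0,-0.001,0],"yaw":0},{"slide":[0,-0.001,-0.04],"yaw":0},{"slide":[0,-0.001,-0.08],"yaw":0},{"slide":[0,-0.001,-0.12],"yaw":0},{"slide":[0,-0.001,-0.15],"yaw":0},{"slide":[0,-0.001,-0.168],"yaw":0},{"slide":[0,-0.001,-0.175],"yaw":0},{"slide":[0,-0.001,-0.175],"yaw":0},{"slide":[0,-0.001,-0.175],"yaw":0}]' 0
python3 -m inch '[{"slide":[0,0,0],"yaw":0},{"slide":[0,0,0],"yaw":0},{"slide":[0,0,0],"yaw":0},{"slide":[0,0,0],"yaw":0},{"slide":[0,0,0],"yaw":0},{"slide":[0,0,0],"yaw":0},{"slide":[0,0,0],"yaw":0},{"slide":[0,0,0],"yaw":0},{"slide":[0,0,0],"yaw":0},{"slide":[0,0,0],"yaw":0},{"slide":[0,0,0],"yaw":0},{"slide":[0,0,0],"yaw":0}]' 255 30
```

```text
clock: 22.17
position: [0.4418, -0.2688, 0.0221]
ee_rot: [0.135, 0.991, -0.0, 0.0]
ft_force: [0.8, 0.4, 0.1]
grip_width: 0.997
grasp_force: 0.0
clock: 23.17
position: [0.4419, -0.2689, 0.0224]
ee_rot: [0.135, 0.991, 0.0, 0.001]
ft_force: [-2.0, 1.3, 9.0]
grip_width: 0.502
grasp_force: 29.6
```

```bash
python3 -m inch '[{"slide":[0,0,0.02],"yaw":0},{"slide":[0,0,0.05],"yaw":0},{"slide":[0,0,0.085],"yaw":0},{"slide":[0.01,0.0125,0.11],"yaw":0},{"slide":[0.03,0.0375,0.11],"yaw":0},{"slide":[0.052,0.065,0.11],"yaw":0},{"slide":[0.076,0.095,0.11],"yaw":0},{"slide":[0.1,0.125,0.11],"yaw":0},{"slide":[0.124,0.155,0.11],"yaw":0},{"slide":[0.14,0.175,0.11],"yaw":0},{"slide":[0.146,0.1825,0.11],"yaw":0},{"slide":[0.146,0.1825,0.11],"yaw":0},{"slide":[0.146,0.1825,0.085],"yaw":0},{"slide":[0.146,0.1825,0.055],"yaw":0},{"slide":[0.146,0.1825,0.035],"yaw":0},{"slide":[0.146,0.1825,0.022],"yaw":0},{"slide":[0.146,0.1825,0.015],"yaw":0},{"slide":[0.146,0.1825,0.013],"yaw":0},{"slide":[0.146,0.1825,0.012],"yaw":0},{"slide":[0.146,0.1825,0.012],"yaw":0}]'
python3 -m inch '[{"slide":[0,0,-0.001],"yaw":0},{"slide":[0,0,-0.001],"yaw":0},{"slide":[0,0,-0.001],"yaw":0},{"slide":[0,0,-0.001],"yaw":0}]'
```

```text
clock: 24.83
position: [0.5878, -0.0867, 0.0344]
ee_rot: [0.135, 0.991, 0.0, 0.001]
ft_force: [-0.6, 0.7, -1.0]
grip_width: 0.505
grasp_force: 31.0
clock: 25.17
position: [0.5874, -0.0862, 0.0327]
ee_rot: [0.135, 0.991, 0.0, 0.0]
ft_force: [-0.2, 0.2, -0.6]
grip_width: 0.503
grasp_force: 31.0
```

```bash
python3 -m inch '[{"slide":[0,0,-0.001],"yaw":0},{"slide":[0,0,-0.001],"yaw":0},{"slide":[0,0,-0.001],"yaw":0},{"slide":[0,0,-0.001],"yaw":0}]'
```

```text
clock: 25.5
position: [0.5874, -0.0863, 0.0325]
ee_rot: [0.135, 0.991, 0.0, 0.0]
ft_force: [-5.2, 1.3, 11.1]
grip_width: 0.505
grasp_force: 32.0
```

Contact again. Release, rise, and back off to the right to clear the view.

```bash
python3 -m inch '[{"slide":[0,0,0.001],"yaw":0},{"slide":[0,0,0.001],"yaw":0},{"slide":[0,0,0.001],"yaw":0},{"slide":[0,0,0.001],"yaw":0},{"slide":[0,0,0.001],"yaw":0},{"slide":[0,0,0.001],"yaw":0}]' 70
python3 -m inch '[{"slide":[0,0,0.02],"yaw":0},{"slide":[0,0,0.05],"yaw":0},{"slide":[0,0,0.09],"yaw":0},{"slide":[0,0,0.13],"yaw":0},{"slide":[0,0,0.17],"yaw":0},{"slide":[0,0,0.18],"yaw":0},{"slide":[-0.16,-0.26,0.18],"yaw":0},{"slide":[-0.16,-0.26,0.18],"yaw":0},{"slide":[-0.16,-0.26,0.18],"yaw":0},{"slide":[-0.16,-0.26,0.18],"yaw":0},{"slide":[-0.16,-0.26,0.18],"yaw":0},{"slide":[-0.16,-0.26,0.18],"yaw":0},{"slide":[-0.16,-0.26,0.18],"yaw":0},{"slide":[-0.16,-0.26,0.18],"yaw":0},{"slide":[-0.16,-0.26,0.18],"yaw":0},{"slide":[-0.16,-0.26,0.18],"yaw":0},{"slide":[-0.16,-0.26,0.18],"yaw":0}]'
python3 - <<'E'
from h import *
c=camera("top");f=c["frame"][:,:,::-1];cv2.imwrite("pics/top4.png",cv2.resize(f[100:250,160:360],(800,600),interpolation=cv2.INTER_CUBIC))
for n,w,z in(("y",(.639,.1642),.107),("b",(.6175,.0839),.089),("w",(.6036,-.006),.071),("k",(.5879,-.0863),.053)):
    p=np.array(c["extrinsics"])@[*w,z,1];print(n,(p[0]/p[2]*c["fx"]+c["cx"]-160+.5)*4,(p[1]/p[2]*c["fy"]+c["cy"]-100+.5)*4)
E
```

```text
clock: 26.0
position: [0.5871, -0.0863, 0.0322]
ee_rot: [0.135, 0.991, 0.0, -0.0]
ft_force: [0.5, -0.4, -0.6]
grip_width: 0.722
grasp_force: 0.0
clock: 27.42
position: [0.4279, -0.3453, 0.2121]
ee_rot: [0.134, 0.991, 0.0, -0.0]
ft_force: [-0.4, 0.3, -0.0]
grip_width: 0.726
grasp_force: 0.0
y 107.2003301905321 119.22772241690791
b 274.30963728966606 168.76651052272553
w 455.1991524833927 201.86527165150528
k 611.7754309198986 237.73698173697233
```

View pics/top4.png

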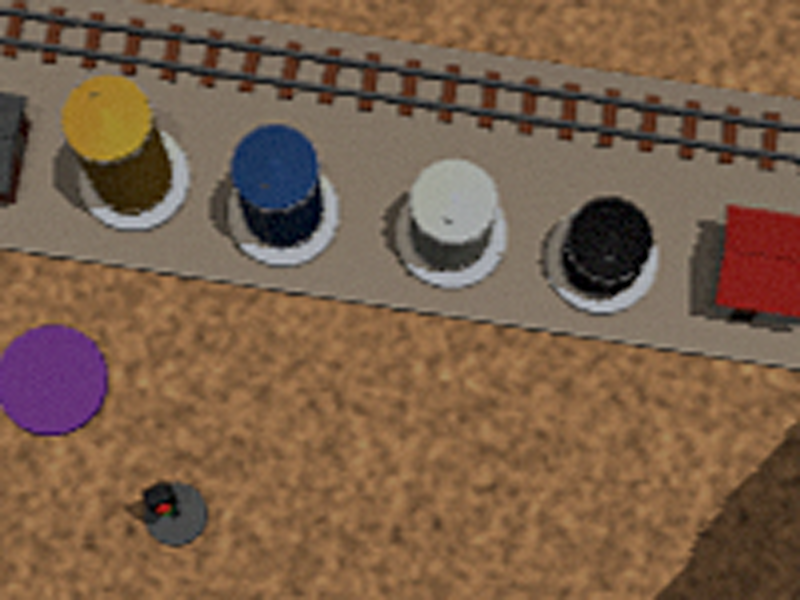

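The roofs are at (107,118), (275,167), (454,201) and (609,239), within about 1 mm of the predicted centres. All four tanks are upright, and the signal is untouched at (176,514).

```bash
python3 -c "
from workcell import *
print(hand_in())"
```

```text
the job is handed in; nothing more can be done
None
```

The depot is finished and handed in at about 27 s: black, white, blue and yellow stand upright on their foundations, black beside the red-roofed pump house and yellow at the far end, each within about 1 mm of centre in the last top view, with the signal still standing in place.

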